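# Find the full shaving-foam can by its weight

### The arm

A 7-joint arm with a two-finger parallel gripper is mounted at the origin on the work surface. World frame = base frame: x ahead of the robot, y to its left, z up, the work surface at z = 0. Lengths are in m, angles in rad, forces in N, time in s.
With the tool pointing down it reaches from about 0.4 to 0.85 m from the base axis. Payload 4.5 kg.
Tool frame: the origin (TCP) lies at the very end of the fingers, on their centre line; the grasp point (between the pads) lies 19 mm behind it; z points along the fingers, y is the line along which they close (so a half turn about z gives the same grasp; the last joint's range is limited). The gripper opens to 88 mm and grips with 3 to 60 N. Pads are 18 mm wide; open, the fingers measure 123 mm over their backs; the gripper's body (75 mm by 187 mm) begins 45 mm behind the grasp point.
Start: joints at [-1.146, 0.689, -0.195, 1.565, 0.157, 0.902, -0.215], TCP at [0.238, 0.578, 0.239] pointing down, gripper open.
Joint ranges: [-3.01, 3.01], [-0.46, 2.08], [-1.47, 1.51], [0.13, 2.56], [-1, 4.14], [0.04, 2.09], [-2.66, 2.66]. Speed limits (rad/s): [2.57, 2.57, 3.14, 3.14, 3.14, 3.14, 3.14].

### API

Orientations are given as a unit quaternion [x, y, z, w].
In Python, from plant import r gives the robot as it stands. The module is installed in compiled form; this text tells all that it offers.
- The arm moves only by the tool step_arm, never from a script. Its argument "increments" is a list of rows, each a list of 2 entries, a list of its own where there are three numbers: the shift along the world's x, y, z in cm, then the turn, a rotation vector about the world's x, y, z in degrees. A call has exactly 10 rows; each row shifts and turns the commanded pose from where the row before left it; what a row does not reach is not made up. A row lasts 1/10 s, in which the tool goes at most 50 mm and 8.59 degrees, less where a joint would pass 70% of its speed; a pose out of reach is approached as far as the arm can. A call is refused whole if a number of a shift passes 5 or a number of a turn 8.59, either way. A call with a gripper value outside its range is refused whole. "fingers" is the opening, from 0 (shut) to 1 (fully open), set as the call begins (left out, the last holds). The fingers move at their own pace and stop on an object; "grip_force" is the grip in N (left out, the last holds). Time passes only in rows, so rows that do not move let the fingers close, or fill a call up. It gives the time, the measured TCP pose, the force, the opening and the grip force at its end, in the units of the state.
- r.get_state(): the state, without advancing time (a new reading comes with each control period).
- r.snapshot(name): name is "side" or "top" or "wrist"; returns (picture, depth): 400x640x3 uint8, red, green, blue; 400x640 float32, m along the optical axis (not along the pixel's ray), 0 where there is no reading.
- r.calibration(name): a dict with "fov_y" (degrees; the focal length in pixels is half the picture's height over the tangent of half this angle, whatever the lens; pixels are square), "cx", "cy" (the principal point, pixels), "k1" (the pictures are not rectified: a ray, as slopes to the right and down, at radius r is drawn at 1 + k1 r^2 times it, then the intrinsics apply), "R" (3x3) and "t" (3): a world point X has camera coordinates R X + t. Camera axes: x right, y down, z forward; pixel columns grow to the right and rows downward; lengths in m; the calibration is good to about 2 mm. A picture is of the moment at which its call begins: read the wrist's pose just before it. calibration takes no time and is no camera call; for the wrist camera it gives the pose at the moment of the call.
- r.finish_job(): hands the job in; it is judged then, once.
The state is a dict: "clock": time; "q": joint angles; "qd": joint speeds; "joint_torque": joint torques, N m; "tool_pos": TCP position; "eef_rot": TCP orientation; "contact_force": force on the tool from outside, world axes, zero at the start; "moment": the same for the moment, N m; "opening": opening from 0.0 (shut) to 1.0 (fully open); "finger_force": force on a finger pad.
Only numpy, scipy, OpenCV 4.12 (cv2) and the standard library are available. Lean on these libraries where they do the work, as an engineer would, in place of code of your own. Each camera call takes 0.05 s, during which the arm holds its last target. There are 200 camera calls.

### The job

Find the fullest of the three identical shaving-foam cans in the pink tray: along the row from the robot's left to its right, lift each out over the rim, hold it a moment to feel its weight, and stand it back where it stood (the last may stay in hand if it is the heaviest). Then hold up the heaviest, upright and still, its base a good hand's breadth above the rim, and finish while holding it there, the other two standing in their places. Leave everything else as it is.

Things in the scene. Friction and masses are not known exactly. Their poses are not given: they have to be found in the camera images.
- tray: fixed pinkish-beige plastic tray, 160 (x) by 470 mm (y), walls 5 mm thick, 55 mm high; end panels 107 mm high just outside its short ends. Origin: centre of its underside, on the counter; inner floor 5 mm above. y runs along it, to the robot's left. Three cans stand in a row at about y = +125, 0, -125 mm, x = 0, each within 25 mm
- can_a: one of three identical closed shaving-foam cans (navy, silver and pink bands, firm grey cap): rigid upright cylinder, 53 mm diameter all the way up, 165 mm tall; origin at the centre of its underside, z up. They differ only in filling: 0.09 to 0.45 kg, the heaviest at least 0.09 kg above the next. Starts standing on the tray floor; grip it across any diameter near its top
- can_b: one of three identical closed shaving-foam cans (navy, silver and pink bands, firm grey cap): rigid upright cylinder, 53 mm diameter all the way up, 165 mm tall; origin at the centre of its underside, z up. They differ only in filling: 0.09 to 0.45 kg, the heaviest at least 0.09 kg above the next. Starts standing on the tray floor; grip it across any diameter near its top
- can_c: one of three identical closed shaving-foam cans (navy, silver and pink bands, firm grey cap): rigid upright cylinder, 53 mm diameter all the way up, 165 mm tall; origin at the centre of its underside, z up. They differ only in filling: 0.09 to 0.45 kg, the heaviest at least 0.09 kg above the next. Starts standing on the tray floor; grip it across any diameter near its top
- jar: bystander: cream jar, white with magenta lid, 42 mm across, 40 mm tall, standing in the tray between the left and middle cans; origin at the centre of its underside
- rollon: bystander: roll-on deodorant, white with blue cap, 36 mm across, 80 mm tall, standing in the tray between the middle and right cans; origin at the centre of its underside
- shampoo: bystander: orange shampoo bottle with red cap, 44 x 72 mm, 215 mm tall, standing on the counter beyond the left end of the tray; origin at the centre of its underside
- conditioner: bystander: white conditioner bottle with green label, 44 x 72 mm, 205 mm tall, standing on the counter beyond the right end of the tray; origin at the centre of its underside
- tube: bystander: blue and violet cream tube lying on the counter behind the tray, 156 mm long (along its x), 54 mm wide, 42 mm high; origin on its underside at mid-length
- beaker: bystander: white ceramic toothbrush beaker, 72 mm across, 95 mm tall (brushes up to 185 mm), standing on the counter behind the tray; origin at the centre of its underside

How it is judged:
By the outcome, as a careful person would: the job done as asked, in the order asked, and still so for the second after the job is handed in, while the arm keeps its last pose, push and grip.
It also fails if it takes over 67 s, if anything falls off the work surface, if the arm or the gripper's body presses on something with over 40 N, if the wrist force passes 120 N, or if a joint passes its speed limit or range.

## Working session

There is one attempt and no reset: what is moved stays moved. The work goes in short steps, Python scripts to look and compute and a tool call to move; the robot and the scene stay as the last step left them, time stands still between calls to the robot, and variables do not carry over. Pictures are saved under pics/ and viewed, at most 10 in all, crops included, and the job is handed in when it is done.

Besides the shell and the picture viewer there is one more tool, called as name([rows], argument=value, ...), one row to a line, values as JSON. step_arm: Moves the arm, as the interface text tells. Its arguments: {"type":"object","properties":{"increments":{"type":"array","items":{"type":"array"}},"fingers":{"type":"number"},"grip_force":{"type":"number"}},"required":["increments"]}

```bash
mkdir -p pics; cat > h.py <<'E'
import numpy as np, cv2
from plant import r
def snap(n):
    c=r.calibration(n); p,d=r.snapshot(n); return c,p,d
def cloud(c,d):
    f=200/np.tan(np.radians(c["fov_y"])/2)
    K=np.array([[f,0,c["cx"]],[0,f,c["cy"]],[0,0,1]])
    v,u=np.mgrid[0:400,0:640]
    x=cv2.undistortPoints(np.stack([u,v],-1).reshape(-1,1,2).astype(np.float32),K,np.array([c["k1"],0,0,0.])).reshape(400,640,2)
    P=np.dstack([x*d[...,None],d])
    return (P-np.array(c["t"]))@np.array(c["R"])
E
python3 - <<'E'
from h import *
print(r.get_state())
for n in("top","side"):
    c,p,d=snap(n); cv2.imwrite(f"pics/{n}0.png",p[...,::-1]); P=cloud(c,d); np.savez(f"{n}0.npz",p=p,d=d,P=P)
    print(n,c)
    if n=="top":
        # tops of things by height
        for lo,hi in((.15,.185),(.19,.23),(.095,.115)):
            m=((P[...,2]>lo)&(P[...,2]<hi)&(d>0)).astype(np.uint8)
            k,l,s,ce=cv2.connectedComponentsWithStats(m)
            for i in range(1,k):
                if s[i,4]>60:
                    q=P[l==i]; print(lo,ce[i].round(),s[i,4],q.min(0).round(3),q.max(0).round(3),np.median(q,0).round(3))
E
```

```text
{'clock': 0.0, 'q': array([-1.14620292,  0.69001493, -0.19448369,  1.56635824,  0.15731503,
        0.90244267, -0.21512221]), 'qd': array([ 3.76655739e-04,  1.12162658e-03,  1.10460314e-03,  5.44885129e-05,
        6.96128441e-04, -1.08915097e-03, -3.29593577e-05]), 'joint_torque': array([ 8.67024446e-04, -5.27557397e+01, -1.26715131e+00, -1.53438538e+01,
       -5.28113788e-02,  6.43694933e-03,  1.73166095e-04]), 'tool_pos': array([0.23789946, 0.57727456, 0.23788614]), 'eef_rot': array([ 1.94131158e-01,  9.80975155e-01, -9.10399947e-04, -1.02015990e-04]), 'contact_force': array([0.86142823, 0.07096337, 0.15184593]), 'moment': array([0.03664132, 0.03074784, 0.01463069]), 'finger_force': 0.0, 'opening': 1.0004914912691463}
top {'fov_y': 44.98140655815054, 'cx': 319.8330682920476, 'cy': 201.5879407637276, 'k1': -0.02753447913894632, 'R': array([[ 0.03623913, -0.9993389 , -0.00291309],
       [-0.97650156, -0.034791  , -0.21268352],
       [ 0.21244157,  0.0105521 , -0.9771168 ]]), 't': array([-0.00963408,  0.64904858,  1.28528585])}
0.15 [101. 168.] 382 [0.65  0.569 0.15 ] [0.795 0.67
[... 1725 characters left out ...]
95  0.115] [ 0.542 -0.612  0.112]
0.095 [241. 262.] 63 [0.459 0.206 0.098] [0.48  0.228 0.113] [0.469 0.217 0.107]
0.095 [422. 279.] 64 [ 0.431 -0.275  0.095] [ 0.452 -0.253  0.112] [ 0.441 -0.263  0.107]
0.095 [523. 299.] 139 [ 0.337 -0.532  0.095] [ 0.456 -0.527  0.115] [ 0.396 -0.53   0.105]
0.095 [526. 353.] 145 [ 0.204 -0.534  0.095] [ 0.317 -0.528  0.115] [ 0.261 -0.531  0.105]
side {'fov_y': 56.91788086288646, 'cx': 326.7375822917875, 'cy': 205.71589552633975, 'k1': -0.04652074001628739, 'R': array([[-0.99697761, -0.0760487 , -0.01588222],
       [-0.05032303,  0.78789771, -0.61374653],
       [ 0.05918819, -0.6110923 , -0.78934337]]), 't': array([0.63423544, 0.04233526, 1.05459714])}
```

View pics/top0.png

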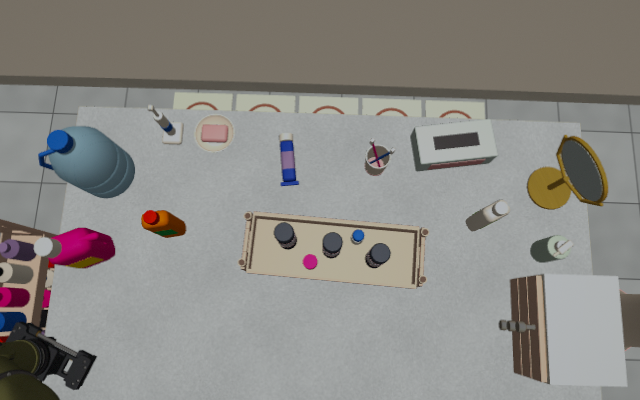

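View pics/side0.png

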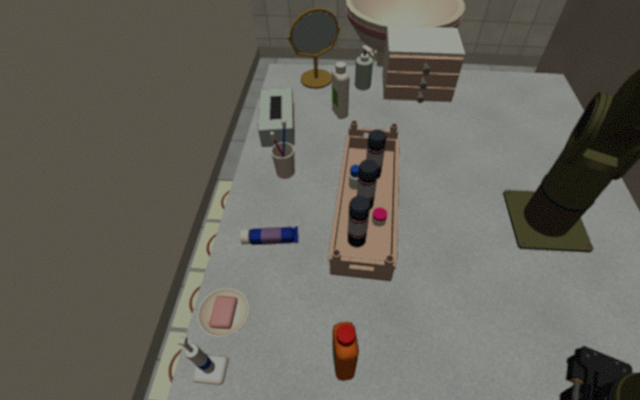

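The top view shows the three cans at about (287,231), (332,242) and (380,253). The jar is at (310,262), the roll-on at (358,237), and the shampoo and conditioner are beyond the tray ends. The side view agrees. From depth the cans are at about (0.545,0.105), (0.525,-0.022) and (0.500,-0.146). I'm setting out to the left can, turning the tool so it closes across the row.

step_arm([
  [[2.4,-3.8,0.8],[0,0,-6.8]],
  [[2.4,-3.8,0.8],[0,0,-6.8]],
  [[2.4,-3.8,0.8],[0,0,-6.8]],
  [[2.4,-3.8,0.8],[0,0,-6.8]],
  [[2.4,-3.8,0.8],[0,0,-6.8]],
  [[2.4,-3.8,0],[0,0,-6.8]],
  [[2.4,-3.8,0],[0,0,-6.8]],
  [[2.4,-3.8,0],[0,0,-6.8]],
  [[2.4,-3.8,0],[0,0,-6.8]],
  [[2.4,-3.8,0],[0,0,-6.8]],
], fingers=1)

```text
clock: 1.1
tool_pos: [0.4785, 0.1962, 0.2786]
eef_rot: [0.711, 0.703, -0.0, -0.0]
contact_force: [1.3, 0.6, -0.0]
opening: 0.999
finger_force: 0.0
```

step_arm([
  [[2,-3,0],[0,0,0]],
  [[2,-3,0],[0,0,0]],
  [[2,-2,0],[0,0,0]],
  [[0.8,-1.2,0],[0,0,0]],
  [[0,0,0],[0,0,0]],
  [[0,0,0],[0,0,0]],
  [[0,0,0],[0,0,0]],
  [[0,0,0],[0,0,0]],
  [[0,0,0],[0,0,0]],
  [[0,0,0],[0,0,0]],
])

```text
clock: 2.1
tool_pos: [0.5458, 0.1065, 0.2788]
eef_rot: [0.709, 0.705, 0.0, -0.0]
contact_force: [-0.9, 0.7, -0.4]
opening: 0.999
finger_force: 0.0
```

```bash
cat > look.py <<'E'
from h import *
import sys
s=r.get_state(); print(s["clock"],s["tool_pos"].round(4),s["eef_rot"].round(3),s["contact_force"].round(2))
c,p,d=snap("wrist"); cv2.imwrite(f"pics/{sys.argv[1]}.png",p[...,::-1]); P=cloud(c,d)
m=((P[...,2]>.155)&(P[...,2]<.178)&(d>0)).astype(np.uint8)
k,l,st,ce=cv2.connectedComponentsWithStats(m)
for i in range(1,k):
    if st[i,4]>200:
        q=P[l==i]; (cx,cy),rad=cv2.minEnclosingCircle((q[:,:2]*1000).astype(np.float32))
        print(ce[i].round(),st[i],"circle",round(cx,1),round(cy,1),round(rad,1),"z",np.median(q[:,2]).round(4))
E
python3 look.py w1
```

```text
2.1 [0.5458 0.1065 0.2788] [ 0.709  0.705  0.    -0.   ] [-0.92  0.68 -0.41]
[325. 197.] [ 298  171   54   53 2220] circle 545.8 103.4 26.2 z 0.1692
[306. 319.] [283 311  47  20 713] circle 524.4 -25.8 25.4 z 0.1694
```

View pics/w1.png

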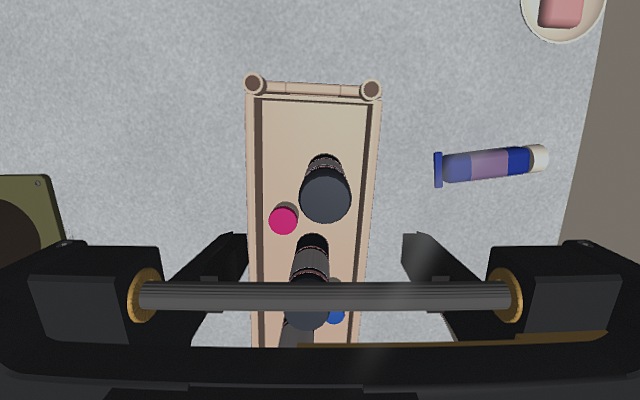

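The wrist view confirms the left can's cap at (325,197), world (0.546,0.104). The jar is at (283,221), clear of the fingers. I'll descend and grip.

step_arm([
  [[0,-0.2,-3],[0,0,0]],
  [[0,0,-3],[0,0,0]],
  [[0,0,-3],[0,0,0]],
  [[0,0,-3],[0,0,0]],
  [[0,0,-2],[0,0,0]],
  [[0,0,-0.9],[0,0,0]],
  [[0,0,0],[0,0,0]],
  [[0,0,0],[0,0,0]],
  [[0,0,0],[0,0,0]],
  [[0,0,0],[0,0,0]],
])

```text
clock: 3.15
tool_pos: [0.5468, 0.1041, 0.1308]
eef_rot: [0.71, 0.705, 0.001, 0.001]
contact_force: [1.1, -1.3, 0.4]
opening: 1.004
finger_force: 0.0
```

step_arm([
  [[0,0,0],[0,0,0]],
  [[0,0,0],[0,0,0]],
  [[0,0,0],[0,0,0]],
  [[0,0,0],[0,0,0]],
  [[0,0,0],[0,0,0]],
  [[0,0,0],[0,0,0]],
  [[0,0,0],[0,0,0]],
  [[0,0,0],[0,0,0]],
  [[0,0,0],[0,0,0]],
  [[0,0,0],[0,0,0]],
], fingers=0, grip_force=30)

```text
clock: 4.15
tool_pos: [0.546, 0.1039, 0.1297]
eef_rot: [0.71, 0.705, -0.0, -0.0]
contact_force: [0.5, 0.1, 0.3]
opening: 0.597
finger_force: 30.0
```

step_arm([
  [[0,0,1],[0,0,0]],
  [[0,0,2],[0,0,0]],
  [[0,0,3],[0,0,0]],
  [[0,0,3],[0,0,0]],
  [[0,0,2],[0,0,0]],
  [[0,0,1],[0,0,0]],
  [[0,0,0],[0,0,0]],
  [[0,0,0],[0,0,0]],
  [[0,0,0],[0,0,0]],
  [[0,0,0],[0,0,0]],
])

```text
clock: 5.15
tool_pos: [0.5454, 0.1038, 0.2486]
eef_rot: [0.71, 0.705, -0.001, -0.001]
contact_force: [-0.2, -0.4, -1.5]
opening: 0.597
finger_force: 30.0
```

```bash
cat > weigh.py <<'E'
from h import *
F=[];T=[]
for i in range(16):
    s=r.get_state(); F.append(s["contact_force"]); T.append(s["joint_torque"]); r.snapshot("top")
F=np.array(F);T=np.array(T)
print(s["clock"],s["tool_pos"].round(4),s["q"].round(3),s["opening"])
print("F",F.mean(0).round(2),"sd",F.std(0).round(2),"T",T.mean(0).round(3),"sd",T.std(0).round(3)[:4])
E
python3 weigh.py
```

```text
5.9 [0.546  0.1039 0.2498] [-0.335  0.583  0.105  1.774 -0.082  0.789 -0.196] 0.5922295007648559
F [ 0.09 -0.09 -1.3 ] sd [0.35 0.44 0.32] T [-1.0000e-03 -4.6799e+01  2.1940e+00 -1.4310e+01 -4.6000e-02  4.0000e-03
  0.0000e+00] sd [0.003 0.068 0.003 0.022]
```

The left can weighs about 1.3 N, so it's light. I'm standing it back.

step_arm([
  [[0,0,-2],[0,0,0]],
  [[0,0,-3],[0,0,0]],
  [[0,0,-3],[0,0,0]],
  [[0,0,-2],[0,0,0]],
  [[0,0,-1],[0,0,0]],
  [[0,0,-0.5],[0,0,0]],
  [[0,0,-0.5],[0,0,0]],
  [[0,0,0],[0,0,0]],
  [[0,0,0],[0,0,0]],
  [[0,0,0],[0,0,0]],
])

```text
clock: 6.95
tool_pos: [0.5464, 0.104, 0.1303]
eef_rot: [0.71, 0.705, 0.0, 0.0]
contact_force: [0.3, 0.5, -1.6]
opening: 0.593
finger_force: 30.0
```

step_arm([
  [[0,0,0],[0,0,0]],
  [[0,0,0],[0,0,0]],
  [[0,0,0],[0,0,0]],
  [[0,0,0],[0,0,0]],
  [[0,0,0],[0,0,0]],
  [[0,0,0],[0,0,0]],
  [[0,0,0],[0,0,0]],
  [[0,0,0],[0,0,0]],
  [[0,0,0],[0,0,0]],
  [[0,0,0],[0,0,0]],
], fingers=1)

```text
clock: 7.95
tool_pos: [0.5461, 0.1039, 0.1297]
eef_rot: [0.71, 0.705, 0.0, 0.0]
contact_force: [0.3, 0.7, 0.6]
opening: 0.996
finger_force: 0.0
```

step_arm([
  [[0,0,1],[0,0,0]],
  [[0,0,2],[0,0,0]],
  [[0,0,3],[0,0,0]],
  [[0,0,3],[0,0,0]],
  [[0,0,2],[0,0,0]],
  [[-0.5,-3,1],[0,0,0]],
  [[-0.5,-3,0],[0,0,0]],
  [[-0.5,-3,0],[0,0,0]],
  [[-0.5,-2,0],[0,0,0]],
  [[-0.1,-1.6,0],[0,0,0]],
])

```text
clock: 8.95
tool_pos: [0.5243, -0.024, 0.2506]
eef_rot: [0.71, 0.704, -0.0, 0.0]
contact_force: [0.0, -0.1, 0.2]
opening: 1.001
finger_force: 0.0
```

```bash
python3 look.py w2
```

```text
8.95 [ 0.5243 -0.024   0.2506] [ 0.71   0.704 -0.     0.   ] [ 0.02 -0.09  0.22]
[352.  42.] [ 318    4   69   76 4058] circle 546.3 103.4 26.4 z 0.1693
[325. 201.] [ 296  171   60   60 2762] circle 525.0 -22.5 26.0 z 0.1692
[302. 325.] [ 276  311   53   33 1448] circle 501.0 -145.6 26.3 z 0.1694
```

View pics/w2.png

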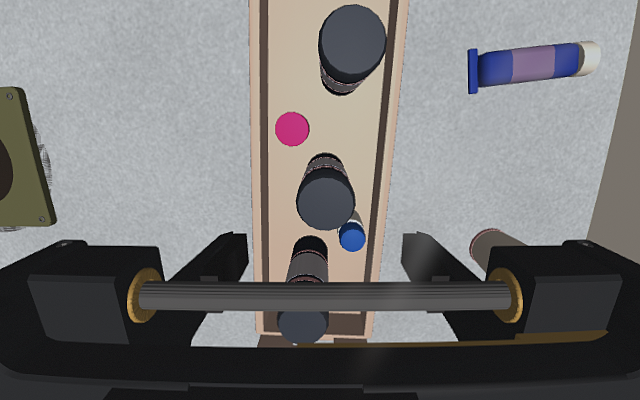

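The wrist view shows the left can back upright at (352,42) in its place. The middle can is at (325,201), world (0.525,-0.0225), and the roll-on at (352,237) is well below fingertip height. I'll grip the middle can.

step_arm([
  [[0,0.1,-3],[0,0,0]],
  [[0,0,-3],[0,0,0]],
  [[0,0,-3],[0,0,0]],
  [[0,0,-2],[0,0,0]],
  [[0,0,-1],[0,0,0]],
  [[0,0,0],[0,0,0]],
  [[0,0,0],[0,0,0]],
  [[0,0,0],[0,0,0]],
  [[0,0,0],[0,0,0]],
  [[0,0,0],[0,0,0]],
])

```text
clock: 10.0
tool_pos: [0.5255, -0.0211, 0.1304]
eef_rot: [0.71, 0.705, 0.001, 0.0]
contact_force: [-0.1, 0.1, -0.6]
opening: 0.997
finger_force: 0.0
```

step_arm([
  [[0,0,0],[0,0,0]],
  [[0,0,0],[0,0,0]],
  [[0,0,0],[0,0,0]],
  [[0,0,0],[0,0,0]],
  [[0,0,0],[0,0,0]],
  [[0,0,0],[0,0,0]],
  [[0,0,0],[0,0,0]],
  [[0,0,0],[0,0,0]],
  [[0,0,0],[0,0,0]],
  [[0,0,0],[0,0,0]],
], fingers=0)

```text
clock: 11.0
tool_pos: [0.5251, -0.0211, 0.1297]
eef_rot: [0.71, 0.705, 0.0, 0.0]
contact_force: [-0.4, 0.3, -1.2]
opening: 0.597
finger_force: 30.0
```

step_arm([
  [[0,0,1],[0,0,0]],
  [[0,0,2],[0,0,0]],
  [[0,0,3],[0,0,0]],
  [[0,0,3],[0,0,0]],
  [[0,0,2],[0,0,0]],
  [[0,0,1],[0,0,0]],
  [[0,0,0],[0,0,0]],
  [[0,0,0],[0,0,0]],
  [[0,0,0],[0,0,0]],
  [[0,0,0],[0,0,0]],
])

```text
clock: 12.0
tool_pos: [0.5243, -0.0211, 0.2486]
eef_rot: [0.71, 0.705, -0.001, -0.001]
contact_force: [-0.3, 0.1, -4.4]
opening: 0.594
finger_force: 30.0
```

```bash
python3 weigh.py
```

```text
12.75 [ 0.5251 -0.0211  0.2498] [-0.105  0.544  0.091  1.861 -0.07   0.74   0.018] 0.5941714295016532
F [-0.17 -0.05 -3.96] sd [0.57 0.6  0.54] T [-1.0000e-03 -4.5548e+01  1.9820e+00 -1.4219e+01 -3.8000e-02  2.2000e-02
  0.0000e+00] sd [0.003 0.065 0.002 0.028]
```

The middle can weighs about 4.0 N, around 0.40 kg. I'm standing it back and going on to the right can.

step_arm([
  [[0,0,-2],[0,0,0]],
  [[0,0,-3],[0,0,0]],
  [[0,0,-3],[0,0,0]],
  [[0,0,-2],[0,0,0]],
  [[0,0,-1],[0,0,0]],
  [[0,0,-0.5],[0,0,0]],
  [[0,0,-0.5],[0,0,0]],
  [[0,0,0],[0,0,0]],
  [[0,0,0],[0,0,0]],
  [[0,0,0],[0,0,0]],
])

```text
clock: 13.8
tool_pos: [0.5254, -0.0211, 0.1303]
eef_rot: [0.709, 0.705, 0.0, 0.0]
contact_force: [-0.5, -0.2, -4.3]
opening: 0.596
finger_force: 30.0
```

step_arm([
  [[0,0,0],[0,0,0]],
  [[0,0,0],[0,0,0]],
  [[0,0,0],[0,0,0]],
  [[0,0,0],[0,0,0]],
  [[0,0,0],[0,0,0]],
  [[0,0,0],[0,0,0]],
  [[0,0,0],[0,0,0]],
  [[0,0,0],[0,0,0]],
  [[0,0,0],[0,0,0]],
  [[0,0,0],[0,0,0]],
], fingers=1)

```text
clock: 14.8
tool_pos: [0.5251, -0.0211, 0.1297]
eef_rot: [0.71, 0.705, 0.0, 0.0]
contact_force: [0.8, 0.9, 0.6]
opening: 0.998
finger_force: 0.0
```

step_arm([
  [[0,0,1],[0,0,0]],
  [[0,0,2],[0,0,0]],
  [[0,0,3],[0,0,0]],
  [[0,0,3],[0,0,0]],
  [[0,0,2],[0,0,0]],
  [[-0.6,-3,1],[0,0,0]],
  [[-0.6,-3,0],[0,0,0]],
  [[-0.6,-3,0],[0,0,0]],
  [[-0.5,-2,0],[0,0,0]],
  [[-0.1,-1.4,0],[0,0,0]],
])

```text
clock: 15.8
tool_pos: [0.5002, -0.1471, 0.2505]
eef_rot: [0.71, 0.704, -0.0, 0.0]
contact_force: [-0.0, -0.5, -0.1]
opening: 0.998
finger_force: 0.0
```

```bash
python3 look.py w3
```

```text
15.8 [ 0.5002 -0.1471  0.2505] [ 0.71   0.704 -0.     0.   ] [-0.02 -0.51 -0.06]
[356.  46.] [ 322    9   69   76 4028] circle 525.4 -23.2 26.3 z 0.1693
[326. 201.] [ 296  171   60   60 2767] circle 501.3 -145.9 26.2 z 0.1692
[615. 228.] [603 218  26  22 278] circle 771.1 -173.3 7.2 z 0.1679
```

View pics/w3.png

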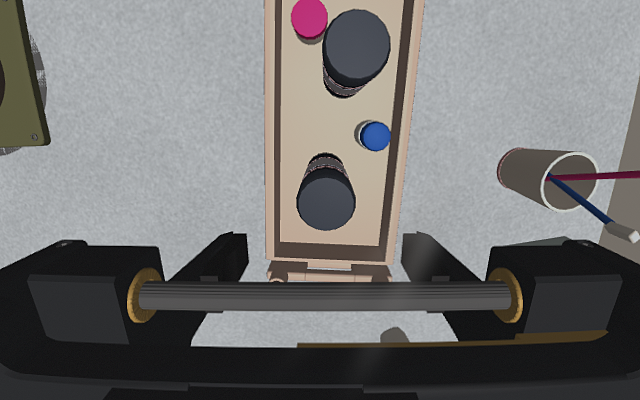

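The middle can is standing back in its place at (356,46). The right can's cap is at (326,201), world (0.501,-0.146). I'll grip it.

step_arm([
  [[0,0,-3],[0,0,0]],
  [[0,0,-3],[0,0,0]],
  [[0,0,-3],[0,0,0]],
  [[0,0,-2],[0,0,0]],
  [[0,0,-1],[0,0,0]],
  [[0,0,0],[0,0,0]],
  [[0,0,0],[0,0,0]],
  [[0,0,0],[0,0,0]],
  [[0,0,0],[0,0,0]],
  [[0,0,0],[0,0,0]],
])

```text
clock: 16.85
tool_pos: [0.5015, -0.1452, 0.1304]
eef_rot: [0.71, 0.705, 0.0, 0.001]
contact_force: [1.2, 0.7, -0.1]
opening: 1.001
finger_force: 0.0
```

step_arm([
  [[0,0,0],[0,0,0]],
  [[0,0,0],[0,0,0]],
  [[0,0,0],[0,0,0]],
  [[0,0,0],[0,0,0]],
  [[0,0,0],[0,0,0]],
  [[0,0,0],[0,0,0]],
  [[0,0,0],[0,0,0]],
  [[0,0,0],[0,0,0]],
  [[0,0,0],[0,0,0]],
  [[0,0,0],[0,0,0]],
], fingers=0)

```text
clock: 17.85
tool_pos: [0.5011, -0.1451, 0.1297]
eef_rot: [0.71, 0.705, 0.0, -0.0]
contact_force: [-0.0, -0.3, -0.5]
opening: 0.593
finger_force: 30.0
```

step_arm([
  [[0,0,1],[0,0,0]],
  [[0,0,2],[0,0,0]],
  [[0,0,3],[0,0,0]],
  [[0,0,3],[0,0,0]],
  [[0,0,2],[0,0,0]],
  [[0,0,1],[0,0,0]],
  [[0,0,0],[0,0,0]],
  [[0,0,0],[0,0,0]],
  [[0,0,0],[0,0,0]],
  [[0,0,0],[0,0,0]],
])

```text
clock: 18.85
tool_pos: [0.5004, -0.1449, 0.2487]
eef_rot: [0.71, 0.705, -0.001, -0.001]
contact_force: [0.0, -0.7, -2.0]
opening: 0.593
finger_force: 30.0
```

```bash
python3 weigh.py
```

```text
19.6 [ 0.5011 -0.1451  0.2497] [ 0.144  0.538  0.077  1.871 -0.059  0.734  0.248] 0.5939881398051103
F [-0.06  0.12 -1.75] sd [0.41 0.52 0.59] T [-1.0000e-03 -4.4119e+01  1.7620e+00 -1.3634e+01 -3.8000e-02  3.7000e-02
  0.0000e+00] sd [0.002 0.068 0.002 0.023]
```

The right can weighs about 1.8 N, so the middle can is clearly the heaviest. I'm standing the right one back and returning to the middle.

step_arm([
  [[0,0,-2],[0,0,0]],
  [[0,0,-3],[0,0,0]],
  [[0,0,-3],[0,0,0]],
  [[0,0,-2],[0,0,0]],
  [[0,0,-1],[0,0,0]],
  [[0,0,-0.5],[0,0,0]],
  [[0,0,-0.5],[0,0,0]],
  [[0,0,0],[0,0,0]],
  [[0,0,0],[0,0,0]],
  [[0,0,0],[0,0,0]],
])

```text
clock: 20.65
tool_pos: [0.5014, -0.1452, 0.1303]
eef_rot: [0.71, 0.705, 0.0, 0.0]
contact_force: [-0.1, -0.4, -1.6]
opening: 0.596
finger_force: 30.0
```

step_arm([
  [[0,0,0],[0,0,0]],
  [[0,0,0],[0,0,0]],
  [[0,0,0],[0,0,0]],
  [[0,0,0],[0,0,0]],
  [[0,0,0],[0,0,0]],
  [[0,0,0],[0,0,0]],
  [[0,0,0],[0,0,0]],
  [[0,0,0],[0,0,0]],
  [[0,0,0],[0,0,0]],
  [[0,0,0],[0,0,0]],
], fingers=1)

```text
clock: 21.65
tool_pos: [0.5011, -0.1451, 0.1298]
eef_rot: [0.709, 0.705, 0.0, 0.0]
contact_force: [-0.0, -0.6, 1.1]
opening: 1.004
finger_force: 0.0
```

step_arm([
  [[0,0,1],[0,0,0]],
  [[0,0,2],[0,0,0]],
  [[0,0,3],[0,0,0]],
  [[0,0,3],[0,0,0]],
  [[0,0,2],[0,0,0]],
  [[0.6,3,1],[0,0,0]],
  [[0.6,3,0],[0,0,0]],
  [[0.6,3,0],[0,0,0]],
  [[0.5,2,0],[0,0,0]],
  [[0.1,1.3,0],[0,0,0]],
])

```text
clock: 22.65
tool_pos: [0.5255, -0.02, 0.2504]
eef_rot: [0.709, 0.706, 0.001, 0.0]
contact_force: [-1.1, -0.3, 0.0]
opening: 0.995
finger_force: 0.0
```

```bash
python3 look.py w4
```

```text
22.65 [ 0.5255 -0.02    0.2504] [0.709 0.706 0.001 0.   ] [-1.06 -0.34  0.  ]
[351.  48.] [ 317   10   69   76 4000] circle 546.3 103.3 26.3 z 0.1693
[324. 205.] [ 295  176   60   59 2735] circle 525.5 -22.7 26.2 z 0.1692
[301. 326.] [ 275  311   52   36 1545] circle 501.1 -144.6 26.2 z 0.1693
```

step_arm([
  [[0,-0.1,-3],[0,0,0]],
  [[0,0,-3],[0,0,0]],
  [[0,0,-3],[0,0,0]],
  [[0,0,-2],[0,0,0]],
  [[0,0,-1],[0,0,0]],
  [[0,0,0],[0,0,0]],
  [[0,0,0],[0,0,0]],
  [[0,0,0],[0,0,0]],
  [[0,0,0],[0,0,0]],
  [[0,0,0],[0,0,0]],
])

```text
clock: 23.7
tool_pos: [0.5254, -0.0231, 0.1304]
eef_rot: [0.709, 0.705, 0.0, 0.0]
contact_force: [0.7, -0.1, 0.3]
opening: 1.001
finger_force: 0.0
```

step_arm([
  [[0,0,0],[0,0,0]],
  [[0,0,0],[0,0,0]],
  [[0,0,0],[0,0,0]],
  [[0,0,0],[0,0,0]],
  [[0,0,0],[0,0,0]],
  [[0,0,0],[0,0,0]],
  [[0,0,0],[0,0,0]],
  [[0,0,0],[0,0,0]],
  [[0,0,0],[0,0,0]],
  [[0,0,0],[0,0,0]],
], fingers=0)

```text
clock: 24.7
tool_pos: [0.5251, -0.0231, 0.1297]
eef_rot: [0.709, 0.705, 0.0, 0.0]
contact_force: [0.0, 0.4, -1.6]
opening: 0.594
finger_force: 30.0
```

step_arm([
  [[0,0,1],[0,0,0]],
  [[0,0,2],[0,0,0]],
  [[0,0,3],[0,0,0]],
  [[0,0,3],[0,0,0]],
  [[0,0,3],[0,0,0]],
  [[0,0,3],[0,0,0]],
  [[0,0,3],[0,0,0]],
  [[0,0,2],[0,0,0]],
  [[0,0,2],[0,0,0]],
  [[0,0,1],[0,0,0]],
])

```text
clock: 25.7
tool_pos: [0.5248, -0.0232, 0.3614]
eef_rot: [0.71, 0.705, 0.001, 0.0]
contact_force: [-0.5, 0.2, -4.4]
opening: 0.595
finger_force: 30.0
```

step_arm([
  [[0,0,0],[0,0,0]],
  [[0,0,0],[0,0,0]],
  [[0,0,0],[0,0,0]],
  [[0,0,0],[0,0,0]],
  [[0,0,0],[0,0,0]],
  [[0,0,0],[0,0,0]],
  [[0,0,0],[0,0,0]],
  [[0,0,0],[0,0,0]],
  [[0,0,0],[0,0,0]],
  [[0,0,0],[0,0,0]],
])

```text
clock: 26.7
tool_pos: [0.5251, -0.0231, 0.3598]
eef_rot: [0.709, 0.705, 0.0, 0.0]
contact_force: [0.1, 0.1, -4.0]
opening: 0.598
finger_force: 30.0
```

```bash
python3 weigh.py; python3 -c "
from h import *
c,p,d=snap('side'); cv2.imwrite('pics/s1.png',p[...,::-1])"
```

```text
27.45 [ 0.5251 -0.0231  0.3597] [-0.122  0.418  0.12   1.697 -0.057  1.03   0.01 ] 0.5973190680407775
F [ 0.05  0.01 -3.92] sd [0.39 0.44 0.29] T [ 0.0000e+00 -4.2516e+01  1.8220e+00 -1.8134e+01 -5.6000e-02  1.6000e-02
  0.0000e+00] sd [0.001 0.006 0.    0.001]
```

View pics/s1.png

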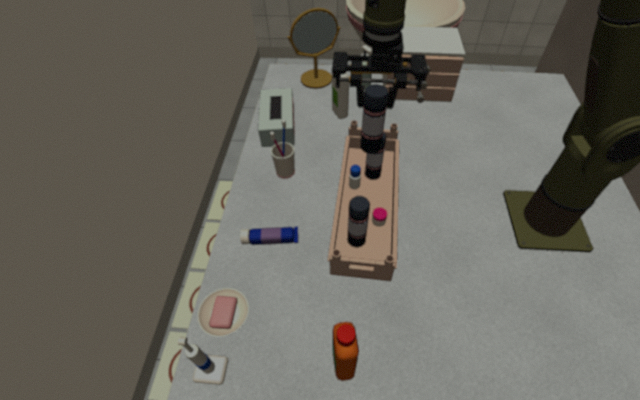

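The side view shows the heavy can held upright at (374,120), high above the tray. The left can (358,222) and right can (374,165) are standing in place, and the jar (380,215) and roll-on (355,176) haven't moved.

```bash
python3 -c "
from plant import r
print(r.finish_job())"
```

```text
the job is handed in; nothing more can be done
None
```

The middle can is the heaviest at about 0.40 kg (left about 0.13 kg, right about 0.18 kg); I handed the job in at about 27 s, holding it upright and still with its base about 18 cm above the rim and the other two standing in their places.

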